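Stack the watch-parts trays and close them with the lid

TASK

Put the dismantled watch away for the night: stack its parts trays on the round black dock with the steel rim, one at a time from the bottom up, first the blue tray, then the yellow, then the red, and close the stack with the dark steel lid, each seated fully home and level in the one below. Carry the trays upright so that no parts spill, and leave the white tray, the loupe and the screwdriver stand where they are.

Things in the scene. Friction and masses are not known exactly. Their poses are not given: they have to be found in the camera images.
- dock: dock for the stack, fixed to the bench: a black disc 84 mm across and 6 mm high with a bright steel ring on it, 72 mm across, its rim 14 mm above the bench; the round recess in the ring is 55 mm wide and 8 mm deep. Origin: centre of the underside, on the bench (z = 0); z up
- tray_blue: loose round open blue tray with gear wheels, 60 mm across, 24 high, 70 g. Outer wall (grip here from above) from 6 mm up to the rim; mouth 55 mm wide, 15 mm deep. Foot below: 47 mm across, 6 mm high, bevelled to 41; it drops into the mouth below (4 mm play all round) till the shoulder meets the rim, underside then 8 mm above the bench in the dock. Origin: centre of underside, z up
- tray_yellow: loose round open yellow tray with a white watch dial, 60 mm across, 24 high, 70 g. Outer wall (grip here from above) from 6 mm up to the rim; mouth 55 mm wide, 15 mm deep. Foot below: 47 mm across, 6 mm high, bevelled to 41; it drops into the mouth below (4 mm play all round) till the shoulder meets the rim, underside then 18 mm above that of the tray below. Origin: centre of underside, z up
- tray_red: loose round open red tray with small steel screws, 60 mm across, 24 high, 70 g. Outer wall (grip here from above) from 6 mm up to the rim; mouth 55 mm wide, 15 mm deep. Foot below: 47 mm across, 6 mm high, bevelled to 41; it drops into the mouth below (4 mm play all round) till the shoulder meets the rim, underside then 18 mm above that of the tray below. Origin: centre of underside, z up
- lid: loose round dark steel lid, 80 g, lying knob up: plate 60 mm across from 6 to 12 mm above its underside; foot below like the trays' (47 mm across, 6 mm high, bevelled to 41 mm, 4 mm play); upright brass knob 18 mm across from 12 to 32 mm, to be gripped from above. Seated, its underside lies 18 mm above that of the tray below. Origin: centre of underside, z up
- tray_white: bystander: a white tray of the same shape and size as the others, from another job, a coiled spring in it. Leave it alone. Origin: centre of the underside; z up
- loupe: bystander: black eye loupe, loose, light (30 g), a short cone 36 mm across and 30 mm high standing at the robot's right side of the work. Origin: centre of the underside; z up
- driver_stand: bystander: loose round steel stand 90 mm across with six upright screwdrivers in coloured caps, 101 mm high in all, at the robot's left side of the work. Origin: centre of the underside; z up
There are look-alikes about, which are no part of the job. Of the things that look like the tray_red, the largest one is meant.

How it is judged (in metres and radians):
On the way, in this order (a step that is already met when the one before it is completed fails the run):
1. the blue tray is seated in the dock (horizontal distance between tray_blue and dock below 0.006 m and z of tray_blue in the frame of dock between 0.005 and 0.011 m and angle between tray_blue's own z axis and vertical below 0.08 rad), for 0.2 s.
2. the yellow tray is seated in the blue one (horizontal distance between tray_yellow and tray_blue below 0.006 m and z of tray_yellow in the frame of tray_blue between 0.015 and 0.021 m and angle between tray_yellow's own z axis and vertical below 0.08 rad), for 0.2 s.
3. the red tray is seated in the yellow one (horizontal distance between tray_red and tray_yellow below 0.006 m and z of tray_red in the frame of tray_yellow between 0.015 and 0.021 m and angle between tray_red's own z axis and vertical below 0.08 rad), for 0.2 s.
4. the lid is seated in the red tray (horizontal distance between lid and tray_red below 0.006 m and z of lid in the frame of tray_red between 0.015 and 0.021 m and angle between lid's own z axis and vertical below 0.08 rad), for 0.2 s.
At the end, for the whole second after the job is handed in: The blue tray is in the dock, the yellow in the blue, the red in the yellow and the lid in the red: each centred within 6 mm on the one below, its underside within 3 mm of its seated height (8 mm above the dock's underside, 18 mm above that of the tray below), level within 0.08 rad, and at rest (all of step 1 and all of step 2 and all of step 3 and all of step 4 and linear speed of each of tray_blue, tray_yellow, tray_red, lid below 0.02 m/s and angular speed of each of tray_blue, tray_yellow, tray_red, lid below 0.2 rad/s); the robot touches nothing.
It fails at once if a blue, yellow or red tray is tipped by more than 35 degrees (its parts spill) (angle between any of tray_blue, tray_yellow, tray_red's own z axis and vertical above 0.61 rad).
It fails at once if the white tray is moved by more than 15 mm or tipped over (distance of tray_white from where it was at the start of the episode above 0.015 m or angle between tray_white's own z axis and vertical above 0.4 rad).
It fails at once if the loupe is moved by more than 15 mm or tipped over (distance of loupe from where it was at the start of the episode above 0.015 m or angle between loupe's own z axis and vertical above 0.4 rad).
It fails at once if the screwdriver stand is moved by more than 15 mm or tipped over (distance of driver_stand from where it was at the start of the episode above 0.015 m or angle between driver_stand's own z axis and vertical above 0.4 rad).
It also fails if it takes over 109 s, if anything falls off the work surface, if the arm or the gripper's body presses on something with over 40 N, if the wrist force passes 120 N, or if a joint passes its speed limit or range.

ROBOT

A 6-joint arm with a two-finger parallel gripper is mounted at the origin on the work surface. World frame = base frame: x ahead of the robot, y to its left, z up, the work surface at z = 0. Lengths are in mm, angles in rad, forces in N, time in s.
With the tool pointing down it reaches from about 350 to 875 mm from the base axis. Payload 4.2 kg.
Tool frame: the origin (TCP) lies at the very end of the fingers, on their centre line; the grasp point (between the pads) lies arm.hold_point_z behind it (arm.hold_point_z is the distance from the TCP to the grasp point, in mm); y points along the fingers, x is the direction in which the jaws open and shut, and the axes are right-handed (so a half turn about y gives the same grasp; the last joint's range is limited). The gripper opens to 85 mm and grips with 20 to 120 N. Pads are 22 mm wide; open, the fingers measure 114 mm over their backs; the gripper's body (76 mm by 85 mm) begins 54 mm behind the grasp point. The pads swing forward as they close: fully open they stand 13 mm farther back than shut.
Start: joints at [-1.06, 0.385, 0.008, 0, -1.194, -0.259], TCP at [155.734, -605.265, 231.312] pointing down, gripper open.
Joint ranges: [-3.14, 3.14], [-1.21, 2.06], [-1.07, 1.41], [-3.16, 2.05], [-2.99, -0.16], [-3.1, 3.1]. Speed limits (rad/s): [2.79, 2.79, 3.14, 3.14, 3.14, 3.14].

INTERFACE

Orientations are given as a unit quaternion [x, y, z, w].
In Python, from bench import arm gives the robot as it stands.
- The arm moves only by the shell command python3 -m creep 'ROWS'. ROWS is JSON, a list of rows, each a list of 3 entries, a list of its own where there are three numbers: the shift along the world's x, y, z in mm, then the turn, a rotation vector about the world's x, y, z in rad, then the gripper command: -1 is shut, 1 is fully open, values between are in proportion. In form: [[[dx, dy, dz], [wx, wy, wz], jaw], ...]. A call has 1 to 12 rows; each row is the pose to reach, as a shift and turn from the pose commanded when the call began; what a row does not reach only later rows make up. A row lasts 1/12 s, in which the tool goes at most 41.7 mm and 7.16 degrees, less where a joint would pass 70% of its speed; a pose out of reach is approached as far as the arm can. A call with a gripper value outside its range is refused whole. The fingers move at their own pace and stop on an object; the grip force is fixed at half the most. Time passes only in rows, so rows that repeat a pose let the fingers close. It gives the time, the measured TCP pose, the force and the opening at its end, in the units of the state.
- arm.read_state(): the state, without advancing time (a new reading comes with each control period).
- arm.get_image(name): name is "scene" or "top" or "wrist"; returns (picture, depth): 420x560x3 uint8, red, green, blue; 420x560 float32, mm along the optical axis (not along the pixel's ray), 0 where there is no reading.
- arm.camera_params(name): a dict with "camera_matrix" (3x3 intrinsics, pixels), "extrinsics" (4x4, takes a point from world to camera coordinates); the wrist camera has in their place "T_tool_cam" (4x4, takes a point from camera to tool coordinates, whose origin is the TCP and whose axes are the tool frame's). Camera axes: x right, y down, z forward; pixel columns grow to the right and rows downward; lengths in mm; the calibration is good to about 2 mm. A picture is of the moment at which its call begins: read the wrist's pose just before it. camera_params takes no time and is no camera call.
- arm.job_done(): hands the job in, once; it reports no verdict.
The state is a dict: "clock": time; "joints": joint angles; "joint_vel": joint speeds; "joint_efforts": joint torques, N m; "position": TCP position; "ee_rot": TCP orientation; "contact_force": force on the tool from outside, world axes, zero at the start; "wrist_torque": the same for the moment, N m; "gripper_width": finger opening in mm.
Only numpy, scipy, OpenCV 4.12 (cv2) and the standard library are available. Lean on these libraries where they do the work, as an engineer would, in place of code of your own. Each camera call takes 0.05 s, during which the arm holds its last target.

## Working session

There is one attempt and no reset: what is moved stays moved. The work goes in short steps, Python scripts to look and compute and a shell command to move; the robot and the scene stay as the last step left them, time stands still between calls to the robot, and variables do not carry over. Pictures are saved under pics/ and viewed, and the job is handed in when it is done.

```bash
mkdir -p pics; ls; python3 - <<'E'
from bench import arm
import cv2,numpy as np,pickle
print(arm.read_state(), arm.hold_point_z)
for n in ["scene","top"]:
    p,d=arm.get_image(n); cv2.imwrite(f"pics/{n}0.png",p[:,:,::-1]); np.save(f"{n}0.npy",d)
    c=arm.camera_params(n); print(n,c)
print(arm.camera_params("wrist"))
E
```

```text
pics
{'clock': 0.0, 'joints': array([-1.06041677e+00,  3.85555676e-01,  6.64948884e-03, -5.12340123e-04,
       -1.19397853e+00, -2.58613816e-01]), 'joint_vel': array([-0.00283837,  0.00036946,  0.00018958,  0.00127219,  0.00091255,
       -0.00028661]), 'joint_efforts': array([ 8.19800880e-04, -3.92290735e+01,  1.88396895e+01,  4.18615624e+00,
       -4.72206651e-03,  3.41757918e-06]), 'position': array([ 155.58862868, -604.73555171,  230.22938134]), 'ee_rot': array([ 0.43270673,  0.55922082, -0.55833451, -0.43393494]), 'contact_force': array([-0.02354031, -0.1373266 , -0.34714672]), 'wrist_torque': array([-0.02036592, -0.0388614 , -0.03874222]), 'gripper_width': 85.38509495356142} 18.700000000000003
scene {'camera_matrix': array([[387.10507961,   0.        , 279.27027442],
       [  0.        , 387.10507961, 212.33792303],
       [  0.        ,   0.        ,   1.        ]]), 'extrinsics': array([[ 7.40962052e-01,  6.71220550e-01,  2.09335123e-02,
        -4.24651090e+02],
       [ 4.66028906e-01, -4.91506370e-01, -7.35689165e-01,
        -2.15696074e+02],
       [-4.83520731e-01,  
[... 507 characters left out ...]
       [ 1.05547416e-01,  8.44709727e-03, -9.94378394e-01,
         9.76335484e+02],
       [ 0.00000000e+00,  0.00000000e+00,  0.00000000e+00,
         1.00000000e+00]])}
{'camera_matrix': array([[362.13113215,   0.        , 279.34729722],
       [  0.        , 362.13113215, 206.63081388],
       [  0.        ,   0.        ,   1.        ]]), 'T_tool_cam': array([[ 9.99999682e-01, -6.25571296e-04,  4.94306444e-04,
        -6.33648547e-01],
       [-6.38461745e-04, -2.56972556e-01,  9.66418490e-01,
        -1.42508253e+02],
       [-4.77540477e-04, -9.66418498e-01, -2.56972874e-01,
         6.61957747e+01],
       [ 0.00000000e+00,  0.00000000e+00,  0.00000000e+00,
         1.00000000e+00]])}
```

View pics/top0.png

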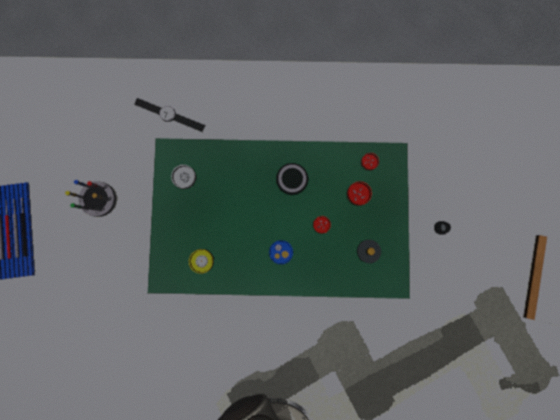

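View pics/scene0.png

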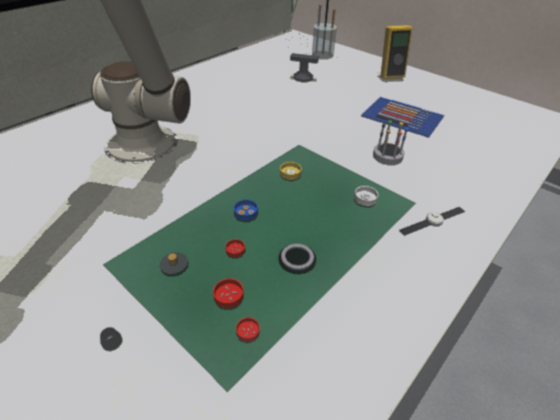

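```bash
cat > h.py <<'E'
from bench import arm
import cv2,numpy as np
from scipy.spatial.transform import Rotation as R
def cam(n,st=None):
    c=arm.camera_params(n); K=c["camera_matrix"]
    if n=="wrist":
        T=np.eye(4);T[:3,:3]=R.from_quat(st["ee_rot"]).as_matrix();T[:3,3]=st["position"]
        E=np.linalg.inv(T@c["T_tool_cam"])
    else: E=c["extrinsics"]
    return K,E
def ray(n,uv,z,st=None):
    K,E=cam(n,st); W=np.linalg.inv(E)
    uv=np.atleast_2d(uv).astype(float)
    d=np.c_[(uv-K[:2,2])/K[0,0],np.ones(len(uv))]@W[:3,:3].T; o=W[:3,3]
    return o+d*((z-o[2])/d[:,2])[:,None]
def proj(n,p,st=None):
    K,E=cam(n,st); q=np.atleast_2d(p)@E[:3,:3].T+E[:3,3]; return q[:,:2]/q[:,2:]*K[0,0]+K[:2,2]
def cloud(n,d,st=None):
    K,E=cam(n,st); W=np.linalg.inv(E)
    v,u=np.mgrid[:d.shape[0],:d.shape[1]]
    q=np.dstack([(u-K[0,2])/K[0,0]*d,(v-K[1,2])/K[1,1]*d,d])
    P=q@W[:3,:3].T+W[:3,3]; P[d<=0]=np.nan; return P
def fit(xy):
    A=np.c_[xy,np.ones(len(xy))]; s=np.linalg.lstsq(A,(xy**2).sum(1),rcond=None)[0]
    c=s[:2]/2; return c,np.sqrt(s[2]+c@c)
E
python3 - <<'E'
from h import *
G={'blue':(281,252,24),'yellow':(201,261,24),'red':(359,194,24),'lid':(369,251,12),'dock':(292,179,14),'white':(183,177,24),'r1':(370,161,20),'r2':(322,225,20)}
for n in ["top","scene"]:
    im=cv2.imread(f"pics/{n}0.png"); P=cloud(n,np.load(f"{n}0.npy"))
    hsv=cv2.cvtColor(im,cv2.COLOR_BGR2HSV)
    mat=cv2.inRange(hsv,(60,60,15),(90,255,255))
    print(n)
    for k,(u,v,z) in G.items():
        c0=ray("top",(u,v),z)[0]
        # non-mat pixels near
        near=(np.hypot(P[...,0]-c0[0],P[...,1]-c0[1])<55)&(mat==0)
        nl,lab,st,cen=cv2.connectedComponentsWithStats(near.astype(np.uint8))
        i=1+np.argmax(st[1:,4]); m=(lab==i).astype(np.uint8)
        cn=max(cv2.findContours(m,0,1)[0],key=len)[:,0]
        hull=ray(n,cn,z)[:,:2]; c,r=fit(hull)
        hz=P[...,2][m>0]
        rim=P[(m>0)&(abs(P[...,2]-z)<5)][:,:2]
        x,y=(rim.max(0)+rim.min(0))/2 if len(rim) else (0,0)
        print(k,'outline',c.round(1),round(r,1),'zpct',np.nanpercentile(hz,[5,50,90,98]).round(1),'rim bbox',round(x,1),round(y,1),len(rim), st[i,4])
E
```

```text
top
blue outline [464.8  -4.7] 30.2 zpct [ 0.2  9.7 22.8 25.9] rim bbox 464.5 -4.0 76 501
yellow outline [438.7 194.1] 31.2 zpct [ 0.7  9.7 23.1 25.6] rim bbox 438.5 194.2 90 536
red outline [ 616.3 -200. ] 31.6 zpct [ 0.4  9.3 22.5 25.1] rim bbox 617.4 -200.5 83 519
lid outline [ 471.6 -225.6] 27.3 zpct [ 8.8 12.3 28.4 32.9] rim bbox 471.3 -226.5 355 405
dock outline [652.8 -29.9] 38.0 zpct [ 3.2  7.7 14.9 17.3] rim bbox 653.7 -31.8 284 684
white outline [650.9 246.6] 30.6 zpct [ 5.3 10.  23.5 26.2] rim bbox 651.4 247.5 87 480
r1 outline [ 700. -228.] 23.4 zpct [ 0.   6.3 16.2 18.1] rim bbox 700.6 -229.0 42 284
r2 outline [ 535.9 -106.2] 22.8 zpct [ 0.5  6.6 15.7 18.8] rim bbox 535.4 -106.3 34 284
scene
blue outline [472.2 -12.3] 35.3 zpct [ 1.8 10.7 22.3 23.9] rim bbox 465.8 -5.7 99 459
yellow outline [447.6 182.8] 37.0 zpct [ 0.7 11.4 22.2 23.8] rim bbox 439.3 193.4 85 353
red outline [ 621.9 -204.8] 34.3 zpct [ 0.   9.3 22.7 24.5] rim bbox 618.0 -201.8 157 821
lid outline [ 473.7 -228.2] 29.9 zpct [ 8.6 11.6 26.2 31.9] rim bbox 472.7 -227.6 411 506
dock outline [657.7 -36. ] 40.1 zpct [ 3.6  6.3 13.6 14.5] rim bbox 654.8 -31.0 309 842
white outline [657.2 235.6] 36.7 zpct [ 0.3 10.4 22.2 23.5] rim bbox 652.2 246.9 93 427
r1 outline [ 705.3 -233.2] 24.8 zpct [-0.2  6.5 15.8 17.7] rim bbox 702.1 -230.2 77 550
r2 outline [ 542.1 -112.2] 26.1 zpct [ 0.   6.9 16.  17.8] rim bbox 537.2 -107.8 50 345
```

```bash
python3 - <<'E'
from h import *
s=arm.read_state(); print(R.from_quat(s["ee_rot"]).as_matrix().round(3), s["clock"])
p,d=arm.get_image("wrist"); cv2.imwrite("pics/w0.png",p[:,:,::-1])
E
```

```text
[[-0.249 -0.001 -0.969]
 [ 0.969  0.002 -0.249]
 [ 0.002 -1.     0.   ]] 0.1
```

View pics/w0.png

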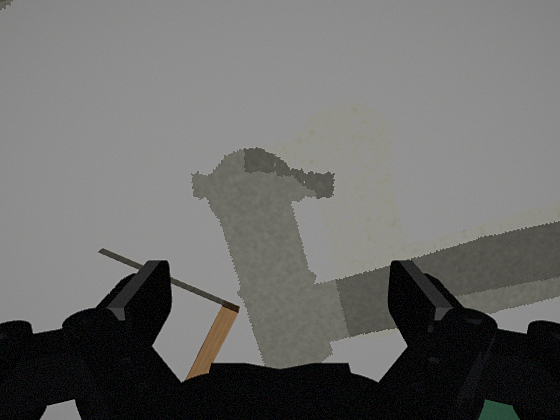

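```bash
python3 -m creep '[[[20,40,0],[0,0,0],1],[[35,70,0],[0,0,0],1],[[50,100,0],[0,0,0],1],[[65,130,0],[0,0,0],1],[[80,160,0],[0,0,0],1],[[95,190,0],[0,0,0],1],[[110,220,0],[0,0,0],1],[[125,250,0],[0,0,0],1],[[140,280,0],[0,0,0],1],[[155,305,0],[0,0,0],1],[[160,310,0],[0,0,0],1],[[160,310,0],[0,0,0],1]]'
```

```text
clock: 1.15
position: [316.6, -294.1, 231.5]
ee_rot: [0.432, 0.56, -0.56, -0.432]
contact_force: [-0.9, -0.5, 0.3]
gripper_width: 85.6
```

```bash
python3 -m creep '[[[15,30,0],[0,0,0],1],[[30,60,0],[0,0,0],1],[[45,90,0],[0,0,0],1],[[60,120,0],[0,0,0],1],[[75,150,0],[0,0,0],1],[[90,180,-10],[0,0,0],1],[[105,210,-20],[0,0,0],1],[[120,240,-30],[0,0,0],1],[[135,265,-40],[0,0,0],1],[[145,280,-50],[0,0,0],1],[[149,290,-60],[0,0,0],1],[[149,290,-60],[0,0,0],1]]'
python3 - <<'E'
from h import *
s=arm.read_state(); print(s["position"])
p,d=arm.get_image("wrist"); cv2.imwrite("pics/w1.png",p[:,:,::-1])
P=cloud("wrist",d,s)
print(proj("wrist",[s["position"],[465,-4.8,24]],s))
hsv=cv2.cvtColor(p,cv2.COLOR_RGB2HSV); m=cv2.inRange(hsv,(105,120,60),(130,255,255))>0
q=P[m]; q=q[(q[:,2]>20)&(q[:,2]<28)]; print(len(q),q.min(0),q.max(0),(q.min(0)+q.max(0))/2, fit(q[:,:2]))
# finger cloud in tool height
print(np.nanpercentile(P[:,:,2][d<170],[0,5,20]))
E
```

```text
clock: 2.15
position: [464.3, -5.1, 168.9]
ee_rot: [-0.432, -0.558, 0.56, 0.434]
contact_force: [-1.2, 0.4, -0.0]
gripper_width: 85.2
[464.30402554  -5.06357441 168.8858171 ]
[[280.68966343 270.64864637]
 [280.00939923 196.19071389]]
733 [433.15425765 -34.94960832  20.02140396] [492.24818534  24.47812032  25.85179524] [462.70122149  -5.235744    22.9365996 ] (array([462.65944871,  -5.24959075]), np.float64(28.36080995579054))
[180.75201557 198.58197472 229.94610012]
```

View pics/w1.png

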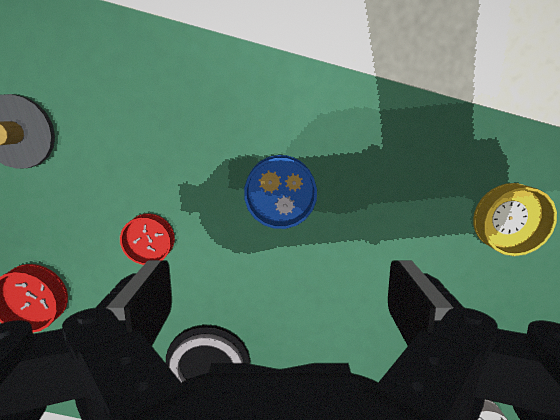

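```bash
python3 -m creep '[[[0,0,-35],[0,0,0],1],[[0,0,-70],[0,0,0],1],[[0,0,-100],[0,0,0],1],[[0,0,-125],[0,0,0],1],[[0,0,-145],[0,0,0],1],[[0,0,-160],[0,0,0],1],[[0,0,-165],[0,0,0],1],[[0,0,-165],[0,0,0],1],[[0,0,-165],[0,0,0],1]]'
```

```text
clock: 2.95
position: [465.2, -5.9, 7.0]
ee_rot: [0.434, 0.559, -0.558, -0.433]
contact_force: [0.5, 0.0, 0.7]
gripper_width: 85.0
```

```bash
python3 -m creep '[[[0,0,-3],[0,0,0],1],[[0,0,-3],[0,0,0],0.3],[[0,0,-3],[0,0,0],-1],[[0,0,-3],[0,0,0],-1],[[0,0,-3],[0,0,0],-1],[[0,0,-3],[0,0,0],-1],[[0,0,-3],[0,0,0],-1],[[0,0,-3],[0,0,0],-1]]'
python3 - <<'E'
from h import *
s=arm.read_state(); p,d=arm.get_image("wrist"); cv2.imwrite("pics/w2.png",p[:,:,::-1]); print(s)
P=cloud("wrist",d,s); m=(d>0)&(d<165)
v,u=np.where(m); 
for side in (u<280,u>280):
    q=P[v[side],u[side]]; print(np.nanmin(q[:,2]),np.nanpercentile(q[:,2],1))
E
```

```text
clock: 3.62
position: [465.3, -5.2, 4.8]
ee_rot: [0.434, 0.559, -0.559, -0.433]
contact_force: [-1.9, -0.7, 9.5]
gripper_width: 57.5
{'clock': 3.6167, 'joints': array([ 3.39694859e-01,  4.31389636e-01, -6.44954268e-01,  7.39101743e-04,
       -4.92828998e-01, -1.65875793e+00]), 'joint_vel': array([ 0.00015503, -0.00095183, -0.00069915, -0.000753  ,  0.00071899,
       -0.000933  ]), 'joint_efforts': array([  0.31354406, -28.58717859,   9.15627569,   1.81255158,
         0.59767144,   0.05511418]), 'position': array([465.26668727,  -5.17308305,   4.82300632]), 'ee_rot': array([ 0.43350995,  0.55936844, -0.55853692, -0.43268069]), 'contact_force': array([-1.92252714, -0.72316899,  9.49657387]), 'wrist_torque': array([-0.14186593,  0.65277926, -0.05426979]), 'gripper_width': 57.52915061186763}
-2.1227064999135337 -0.7182694338644546
-2.418967038225759 -0.8034179527138064
```

View pics/w2.png

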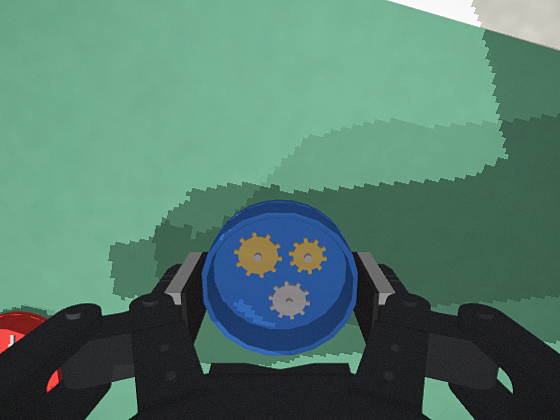

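```bash
python3 -m creep '[[[0,0,10],[0,0,0],-1],[[0,0,25],[0,0,0],-1],[[0,0,45],[0,0,0],-1],[[0,0,60],[0,0,0],-1],[[0,0,70],[0,0,0],-1],[[0,0,70],[0,0,0],-1],[[0,0,70],[0,0,0],-1]]'
cat > meas.py <<'E'
from h import *
import sys
name=sys.argv[1]; lohi={'blue':((105,120,40),(130,255,255)),'yellow':((20,110,50),(35,255,255)),'red':((0,130,50),(8,255,255))}[name]
s=arm.read_state(); p,d=arm.get_image("wrist"); cv2.imwrite(sys.argv[2],p[:,:,::-1])
P=cloud("wrist",d,s)
hsv=cv2.cvtColor(p,cv2.COLOR_RGB2HSV); m=cv2.inRange(hsv,*lohi)
n,lab,st,cen=cv2.connectedComponentsWithStats(m); i=1+np.argmin(np.hypot(*(cen[1:]-[280,265]).T)-st[1:,4]*0.05)
q=P[lab==i]; zt=np.nanpercentile(q[:,2],97); r=q[q[:,2]>zt-3]
print('pos',s["position"].round(1),'rim top z',zt.round(1),'centre',((r.min(0)+r.max(0))/2)[:2].round(1),'size',(r.max(0)-r.min(0))[:2].round(1),'fit',fit(r[:,:2]),'F',s["contact_force"].round(1),s["gripper_width"],s["clock"])
E
python3 meas.py blue pics/w3.png
```

```text
clock: 4.25
position: [464.8, -5.1, 73.8]
ee_rot: [0.434, 0.559, -0.558, -0.433]
contact_force: [1.0, -0.1, -0.5]
gripper_width: 57.8
pos [464.8  -5.1  73.8] rim top z 93.2 centre [463.3  -5.8] size [60.2 60.2] fit (array([462.65548952,  -6.18851695]), np.float64(28.304032878223705)) F [ 1.  -0.1 -0.5] 57.825350966863795 4.25
```

View pics/w3.png

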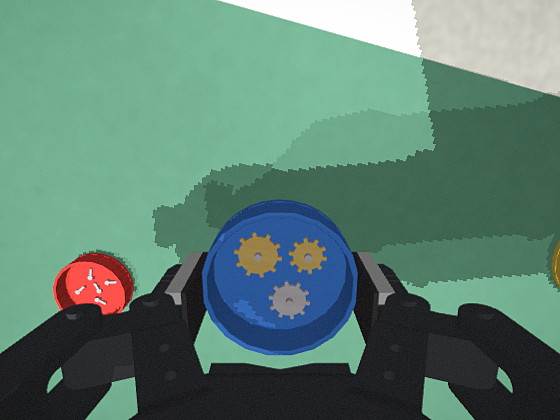

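```bash
python3 -m creep '[[[20,-3,0],[0,0,0],-1],[[50,-7,0],[0,0,0],-1],[[85,-12,0],[0,0,0],-1],[[120,-16,0],[0,0,0],-1],[[150,-20,0],[0,0,0],-1],[[175,-24,0],[0,0,0],-1],[[190,-26,0],[0,0,0],-1],[[190,-26,-10],[0,0,0],-1],[[190,-26,-20],[0,0,0],-1],[[190,-26,-25],[0,0,0],-1],[[190,-26,-25],[0,0,0],-1],[[190,-26,-25],[0,0,0],-1]]'
python3 - <<'E'
from h import *
s=arm.read_state()
for n in ("top","scene"):
    p,d=arm.get_image(n); 
    u,v=proj(n,[654,-31,30])[0].astype(int); c=p[max(0,v-70):v+70,u-90:u+90]
    cv2.imwrite(f"pics/{n}1.png",cv2.resize(c,None,fx=4,fy=4)[:,:,::-1])
E
python3 meas.py blue pics/w4.png
```

```text
clock: 5.3
position: [653.3, -31.2, 47.4]
ee_rot: [-0.433, -0.558, 0.56, 0.434]
contact_force: [-0.1, -0.1, -1.9]
gripper_width: 57.8
pos [654.5 -31.1  48.8] rim top z 68.1 centre [652.9 -31.8] size [60.3 59.9] fit (array([652.33037511, -32.12906205]), np.float64(28.310683768806776)) F [ 0.2 -0.1 -0.8] 57.52166899828413 5.4
```

View pics/scene1.png

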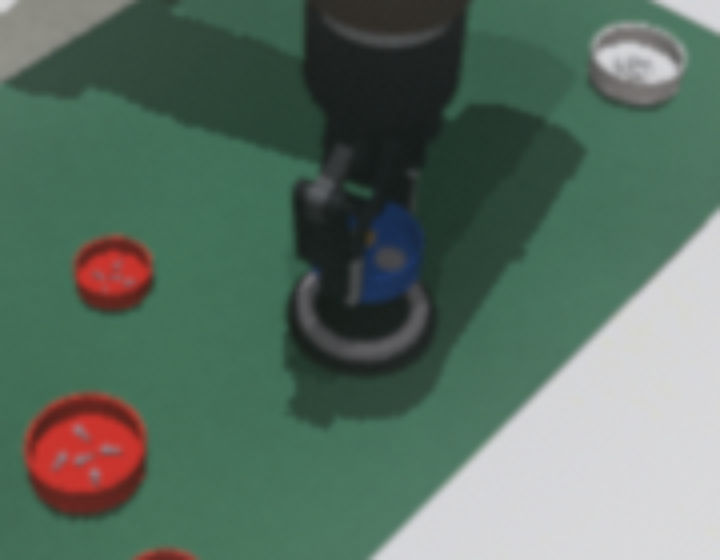

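```bash
python3 -m creep '[[[1,0,-8],[0,0,0],-1],[[1,0,-16],[0,0,0],-1],[[1,0,-22],[0,0,0],-1],[[1,0,-27],[0,0,0],-1],[[1,0,-31],[0,0,0],-1],[[1,0,-34],[0,0,0],-1],[[1,0,-36],[0,0,0],-1],[[1,0,-36],[0,0,0],-1],[[1,0,-36],[0,0,0],-1]]'; python3 meas.py blue pics/w5.png
```

```text
clock: 6.2
position: [655.6, -31.3, 13.0]
ee_rot: [-0.433, -0.559, 0.559, 0.433]
contact_force: [-1.6, 0.4, 4.1]
gripper_width: 57.9
pos [655.6 -31.3  13. ] rim top z 32.3 centre [653.9 -32.3] size [60.  59.7] fit (array([653.41979628, -32.38133123]), np.float64(28.315290073538435)) F [-1.6  0.4  4.1] 57.89470994459054 6.2
```

```bash
python3 -m creep '[[[0,0,0],[0,0,0],0],[[0,0,0],[0,0,0],1],[[0,0,0],[0,0,0],1],[[0,0,0],[0,0,0],1],[[0,0,0],[0,0,0],1],[[0,0,0],[0,0,0],1]]'; python3 meas.py blue pics/w6.png
```

```text
clock: 6.75
position: [655.8, -31.3, 12.0]
ee_rot: [0.433, 0.559, -0.559, -0.433]
contact_force: [0.3, -0.3, 0.7]
gripper_width: 85.5
pos [655.8 -31.3  12. ] rim top z 32.3 centre [654.1 -32.2] size [60.  59.6] fit (array([653.72696916, -32.32111652]), np.float64(28.314373632844724)) F [ 0.3 -0.3  0.7] 85.52820511155905 6.75
```

View pics/w6.png

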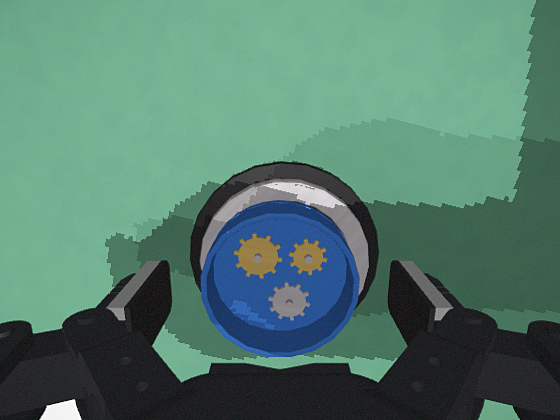

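```bash
python3 -m creep '[[[0,0,30],[0,0,0],1],[[0,0,60],[0,0,0],1],[[40,0,90],[0,0,0],1],[[70,0,110],[0,0,0],1],[[100,0,120],[0,0,0],1],[[110,0,120],[0,0,0],1],[[110,0,120],[0,0,0],1],[[110,0,120],[0,0,0],1]]'; python3 meas.py blue pics/w7.png
```

```text
clock: 7.47
position: [765.3, -31.3, 131.0]
ee_rot: [-0.433, -0.558, 0.559, 0.434]
contact_force: [-0.8, -0.1, 0.0]
gripper_width: 85.1
pos [765.3 -31.3 131. ] rim top z 32.5 centre [655.7 -32.2] size [56.2 59.3] fit (array([654.46280802, -32.16802501]), np.float64(28.323278331384778)) F [-0.8 -0.1  0. ] 85.09250632828068 7.4667
```

View pics/w7.png

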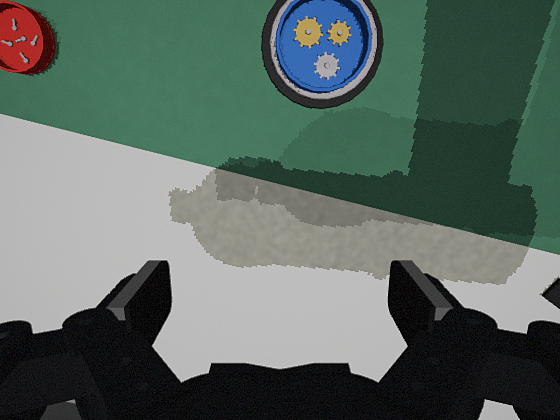

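```bash
python3 -m creep '[[[-16,11,0],[0,0,0],1],[[-48,33,0],[0,0,0],1],[[-80,55,0],[0,0,0],1],[[-112,77,0],[0,0,0],1],[[-144,99,0],[0,0,0],1],[[-176,121,0],[0,0,0],1],[[-208,143,0],[0,0,0],1],[[-240,165,0],[0,0,0],1],[[-272,187,0],[0,0,0],1],[[-300,207,0],[0,0,0],1],[[-318,219,0],[0,0,0],1],[[-326,225,-10],[0,0,0],1]]';python3 -m creep '[[[0,0,-10],[0,0,0],1],[[0,0,-20],[0,0,0],1],[[0,0,-20],[0,0,0],1]]'; python3 meas.py yellow pics/w8.png
```

```text
clock: 8.52
position: [437.2, 194.5, 123.9]
ee_rot: [0.433, 0.561, -0.559, -0.432]
contact_force: [-0.3, -0.2, -0.9]
gripper_width: 85.6
clock: 8.77
position: [437.2, 192.3, 100.8]
ee_rot: [-0.433, -0.557, 0.56, 0.434]
contact_force: [-0.1, 0.0, -0.5]
gripper_width: 85.4
pos [437.2 192.3 100.8] rim top z 24.3 centre [436.3 194.1] size [59.5 59.3] fit (array([436.34959257, 194.02208339]), np.float64(28.415089205448528)) F [-0.1  0.  -0.5] 85.38709335600778 8.7667
```

View pics/w8.png

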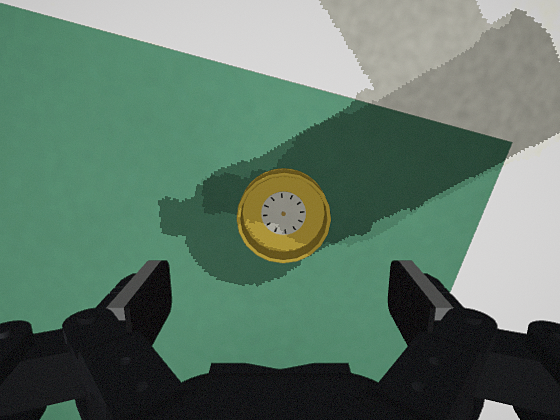

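```bash
python3 -m creep '[[[0,2,-20],[0,0,0],1],[[0,2,-45],[0,0,0],1],[[0,2,-65],[0,0,0],1],[[0,2,-80],[0,0,0],1],[[0,2,-90],[0,0,0],1],[[0,2,-96],[0,0,0],1],[[0,2,-97],[0,0,0],1],[[0,2,-97],[0,0,0],1],[[0,2,-97],[0,0,0],1]]'
```

```text
clock: 9.57
position: [440.2, 196.0, 6.1]
ee_rot: [0.433, 0.559, -0.558, -0.433]
contact_force: [0.7, -0.2, -0.1]
gripper_width: 85.3
```

```bash
python3 -m creep '[[[-1,-2,-2],[0,0,0],1],[[-1,-2,-2],[0,0,0],0.3],[[-1,-2,-2],[0,0,0],-1],[[-1,-2,-2],[0,0,0],-1],[[-1,-2,-2],[0,0,0],-1],[[-1,-2,-2],[0,0,0],-1],[[-1,-2,-2],[0,0,0],-1],[[-1,-2,-2],[0,0,0],-1]]'; python3 meas.py yellow pics/w9.png; python3 -m creep '[[[0,0,10],[0,0,0],-1],[[0,0,25],[0,0,0],-1],[[0,0,45],[0,0,0],-1],[[0,0,65],[0,0,0],-1],[[0,0,80],[0,0,0],-1],[[0,0,80],[0,0,0],-1],[[0,0,80],[0,0,0],-1]]'; python3 meas.py yellow pics/w10.png
```

```text
clock: 10.23
position: [438.9, 193.8, 4.5]
ee_rot: [0.433, 0.559, -0.559, -0.433]
contact_force: [-2.5, -0.8, 8.7]
gripper_width: 57.9
pos [438.9 193.8   4.5] rim top z 24.3 centre [437.2 192.6] size [60.1 59.9] fit (array([436.64176078, 192.64523505]), np.float64(28.333363972013622)) F [-2.5 -0.8  8.7] 57.896024281375716 10.2333
clock: 10.87
position: [438.9, 194.0, 83.9]
ee_rot: [0.433, 0.56, -0.558, -0.433]
contact_force: [-0.9, -0.6, -0.1]
gripper_width: 58.0
pos [438.9 194.   83.9] rim top z 103.5 centre [436.9 192.9] size [59.9 60.2] fit (array([436.62757492, 192.82099764]), np.float64(28.329395607309124)) F [-0.9 -0.6 -0.1] 57.95918696321537 10.8667
```

View pics/w10.png

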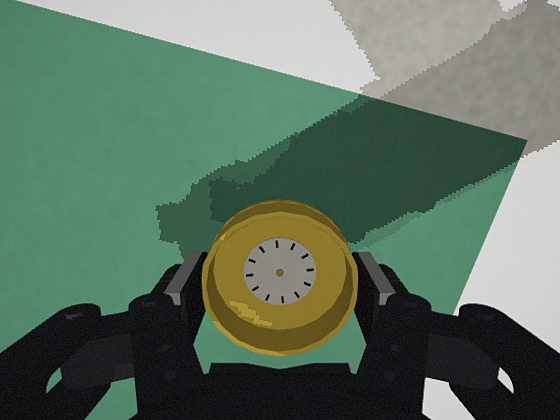

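```bash
python3 -m creep '[[[14,-15,0],[0,0,0],-1],[[36,-38,0],[0,0,0],-1],[[60,-63,0],[0,0,0],-1],[[86,-90,0],[0,0,0],-1],[[112,-117,0],[0,0,0],-1],[[138,-144,0],[0,0,0],-1],[[164,-171,0],[0,0,0],-1],[[188,-196,0],[0,0,0],-1],[[208,-216,0],[0,0,0],-1],[[217,-225,0],[0,0,0],-1],[[217,-225,-10],[0,0,0],-1],[[217,-225,-20],[0,0,0],-1]]'; python3 -m creep '[[[0,0,-3],[0,0,0],-1],[[0,0,-3],[0,0,0],-1],[[0,0,-3],[0,0,0],-1]]'; python3 meas.py yellow pics/w11.png
```

```text
clock: 11.92
position: [655.0, -31.9, 60.9]
ee_rot: [-0.433, -0.558, 0.559, 0.435]
contact_force: [-0.2, 0.6, -1.5]
gripper_width: 58.4
clock: 12.17
position: [654.8, -30.4, 59.5]
ee_rot: [-0.432, -0.559, 0.56, 0.433]
contact_force: [0.4, 0.7, -0.7]
gripper_width: 58.3
pos [654.8 -30.4  59.5] rim top z 79.1 centre [653.3 -31.3] size [60.5 60.4] fit (array([652.62199726, -31.53385901]), np.float64(28.316462820817506)) F [ 0.4  0.7 -0.7] 58.328386065383285 12.1667
```

View pics/w11.png

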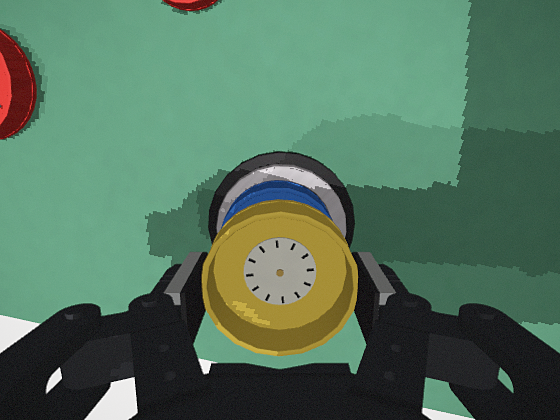

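```bash
python3 -m creep '[[[1,-0.5,-7],[0,0,0],-1],[[1,-0.5,-13],[0,0,0],-1],[[1,-0.5,-18],[0,0,0],-1],[[1,-0.5,-22],[0,0,0],-1],[[1,-0.5,-25],[0,0,0],-1],[[1,-0.5,-27],[0,0,0],-1],[[1,-0.5,-28],[0,0,0],-1],[[1,-0.5,-28],[0,0,0],-1],[[1,-0.5,-28],[0,0,0],-1]]'; python3 meas.py yellow pics/w12.png
```

```text
clock: 12.97
position: [656.9, -31.8, 32.5]
ee_rot: [0.433, 0.559, -0.559, -0.433]
contact_force: [0.0, 0.8, -1.6]
gripper_width: 58.2
pos [656.9 -31.8  32.5] rim top z 52.0 centre [655.2 -32.5] size [60.7 60.7] fit (array([654.66320386, -32.88214672]), np.float64(28.3337301056245)) F [ 0.   0.8 -1.6] 58.17092248370594 12.9667
```

Not yet touching; 1.5 mm more, then release.

```bash
python3 -m creep '[[[-1,0.5,-1],[0,0,0],-1],[[-1,0.5,-2],[0,0,0],-1],[[-1,0.5,-2],[0,0,0],-1],[[-1,0.5,-2],[0,0,0],-1]]'; python3 -m creep '[[[0,0,0],[0,0,0],0],[[0,0,0],[0,0,0],1],[[0,0,0],[0,0,0],1],[[0,0,0],[0,0,0],1],[[0,0,0],[0,0,0],1],[[0,0,0],[0,0,0],1]]'; python3 meas.py yellow pics/w13.png; python3 -m creep '[[[0,0,30],[0,0,0],1],[[0,0,60],[0,0,0],1],[[40,0,90],[0,0,0],1],[[70,0,100],[0,0,0],1],[[100,0,102],[0,0,0],1],[[109,0,102],[0,0,0],1],[[109,0,102],[0,0,0],1],[[109,0,102],[0,0,0],1]]'; python3 meas.py yellow pics/w14.png
```

```text
clock: 13.35
position: [655.8, -31.2, 30.7]
ee_rot: [0.433, 0.559, -0.559, -0.433]
contact_force: [-0.5, 0.2, 1.8]
gripper_width: 58.2
clock: 13.85
position: [655.8, -31.3, 30.2]
ee_rot: [-0.433, -0.559, 0.559, 0.433]
contact_force: [-0.3, -0.4, 0.7]
gripper_width: 85.6
pos [655.8 -31.3  30.2] rim top z 50.3 centre [654.  -32.2] size [60.2 59.4] fit (array([653.58374538, -32.29151669]), np.float64(28.327257885127267)) F [-0.3 -0.4  0.7] 85.5679423043572 13.85
clock: 14.57
position: [764.3, -31.3, 131.0]
ee_rot: [-0.433, -0.558, 0.559, 0.434]
contact_force: [0.4, -0.0, -1.0]
gripper_width: 85.5
pos [764.3 -31.3 131. ] rim top z 50.5 centre [657. -32.] size [53.7 59.5] fit (array([654.25946331, -32.134277  ]), np.float64(28.345647336867295)) F [ 0.4 -0.  -1. ] 85.48945469537067 14.5667
```

View pics/w14.png

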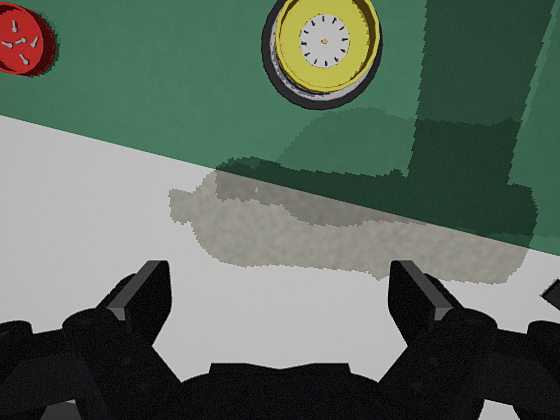

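```bash
python3 -m creep '[[[-12,-14,0],[0,0,0],1],[[-35,-40,0],[0,0,0],1],[[-60,-69,0],[0,0,0],1],[[-84,-97,0],[0,0,0],1],[[-108,-125,0],[0,0,0],1],[[-130,-150,0],[0,0,0],1],[[-142,-164,-10],[0,0,0],1],[[-147,-170,-25],[0,0,0],1],[[-147,-170,-35],[0,0,0],1],[[-147,-170,-35],[0,0,0],1],[[-147,-170,-35],[0,0,0],1]]'; python3 meas.py red pics/w15.png
```

```text
clock: 15.53
position: [617.5, -200.7, 97.0]
ee_rot: [-0.433, -0.559, 0.559, 0.433]
contact_force: [0.6, 0.1, 0.6]
gripper_width: 85.3
pos [ 617.5 -200.7   97. ] rim top z 24.3 centre [ 615.6 -201.6] size [59.7 59.4] fit (array([ 615.34871579, -201.51814451]), np.float64(28.387815895137653)) F [0.6 0.1 0.6] 85.33821380967615 15.5333
```

View pics/w15.png

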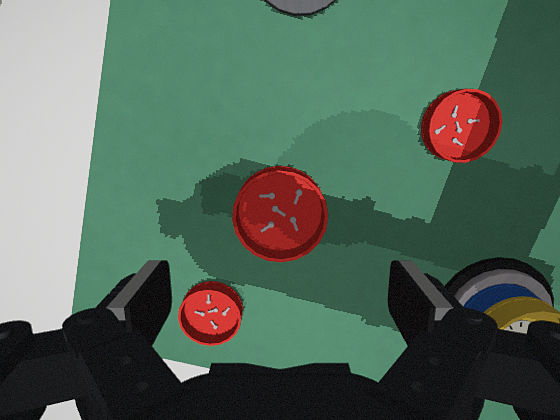

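```bash
python3 -m creep '[[[0,0,-20],[0,0,0],1],[[0,0,-45],[0,0,0],1],[[0,0,-65],[0,0,0],1],[[0,0,-80],[0,0,0],1],[[0,0,-88],[0,0,0],1],[[0,0,-93],[0,0,0],1],[[0,0,-93],[0,0,0],1],[[0,0,-93],[0,0,0],1]]'; python3 -m creep '[[[0,0,0],[0,0,0],0.3],[[0,0,0],[0,0,0],-1],[[0,0,0],[0,0,0],-1],[[0,0,0],[0,0,0],-1],[[0,0,0],[0,0,0],-1],[[0,0,0],[0,0,0],-1],[[0,0,0],[0,0,0],-1]]'; python3 meas.py red pics/w16.png
```

```text
clock: 16.25
position: [618.7, -201.1, 5.2]
ee_rot: [0.434, 0.559, -0.559, -0.432]
contact_force: [-0.4, -0.1, 0.4]
gripper_width: 85.1
clock: 16.83
position: [618.9, -201.4, 6.4]
ee_rot: [0.434, 0.559, -0.558, -0.432]
contact_force: [-1.6, 0.8, 4.6]
gripper_width: 58.0
pos [ 618.9 -201.4    6.4] rim top z 24.2 centre [ 616.3 -202.7] size [60.  59.9] fit (array([ 615.90185096, -202.69300895]), np.float64(28.332562601486327)) F [-1.6  0.8  4.6] 58.03785040552793 16.8333
```

View pics/w16.png

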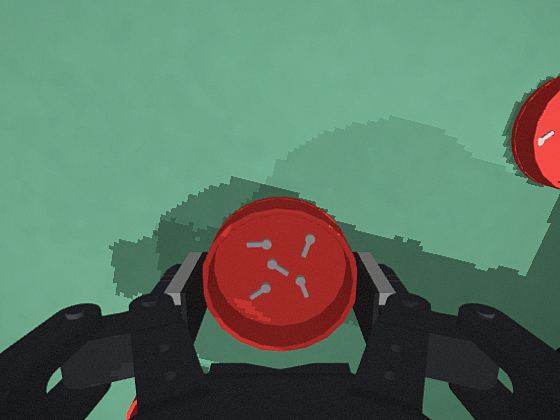

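```bash
python3 -m creep '[[[0,0,10],[0,0,0],-1],[[0,0,25],[0,0,0],-1],[[0,0,50],[0,0,0],-1],[[0,0,75],[0,0,0],-1],[[0,0,90],[0,0,0],-1],[[0,0,95],[0,0,0],-1],[[0,0,95],[0,0,0],-1]]'; python3 -m creep '[[[4,18,0],[0,0,0],-1],[[9,42,0],[0,0,0],-1],[[15,69,0],[0,0,0],-1],[[21,96,0],[0,0,0],-1],[[27,122,0],[0,0,0],-1],[[32,145,0],[0,0,0],-1],[[36,161,0],[0,0,0],-1],[[37.5,170,0],[0,0,0],-1],[[37.5,170,-8],[0,0,0],-1],[[37.5,170,-16],[0,0,0],-1],[[37.5,170,-20],[0,0,0],-1],[[37.5,170,-20],[0,0,0],-1]]'; python3 -m creep '[[[0,0,0],[0,0,0],-1],[[0,0,0],[0,0,0],-1]]'; python3 meas.py red pics/w17.png
```

```text
clock: 17.47
position: [618.5, -201.4, 101.4]
ee_rot: [0.434, 0.56, -0.558, -0.432]
contact_force: [0.8, 0.4, -0.9]
gripper_width: 57.8
clock: 18.47
position: [653.6, -32.7, 77.1]
ee_rot: [-0.433, -0.557, 0.559, 0.435]
contact_force: [0.1, 0.4, -1.1]
gripper_width: 57.7
clock: 18.63
position: [655.3, -32.2, 79.4]
ee_rot: [-0.434, -0.559, 0.559, 0.433]
contact_force: [0.1, -0.1, -0.3]
gripper_width: 58.2
pos [655.3 -32.2  79.4] rim top z 97.1 centre [652.6 -33.1] size [60.  60.8] fit (array([652.3199198 , -33.47993499]), np.float64(28.318270365369273)) F [ 0.1 -0.1 -0.3] 58.182600945030586 18.6333
```

View pics/w17.png

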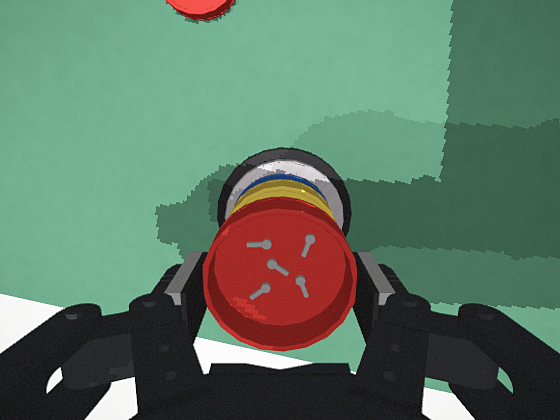

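```bash
python3 -m creep '[[[1,1,-7],[0,0,0],-1],[[1,1,-13],[0,0,0],-1],[[1,1,-18],[0,0,0],-1],[[1,1,-22],[0,0,0],-1],[[1,1,-25],[0,0,0],-1],[[1,1,-27],[0,0,0],-1],[[1,1,-27],[0,0,0],-1],[[1,1,-27],[0,0,0],-1]]'; python3 meas.py red pics/w18.png
```

```text
clock: 19.35
position: [656.3, -30.3, 52.2]
ee_rot: [-0.433, -0.559, 0.559, 0.433]
contact_force: [-0.2, 0.1, -1.4]
gripper_width: 58.0
pos [656.3 -30.3  52.2] rim top z 70.0 centre [653.9 -31.2] size [60.4 60.5] fit (array([653.30592513, -31.52356498]), np.float64(28.303888714470254)) F [-0.2  0.1 -1.4] 58.00342245159709 19.35
```

```bash
python3 -m creep '[[[0,-0.7,-1],[0,0,0],-1],[[0,-0.7,-2],[0,0,0],-1],[[0,-0.7,-2],[0,0,0],-1],[[0,-0.7,-2],[0,0,0],-1]]'; python3 -m creep '[[[0,0,0],[0,0,0],0],[[0,0,0],[0,0,0],1],[[0,0,0],[0,0,0],1],[[0,0,0],[0,0,0],1],[[0,0,0],[0,0,0],1],[[0,0,0],[0,0,0],1]]'; python3 meas.py red pics/w19.png; python3 -m creep '[[[0,0,30],[0,0,0],1],[[0,0,60],[0,0,0],1],[[40,0,80],[0,0,0],1],[[70,0,80],[0,0,0],1],[[100,0,80],[0,0,0],1],[[109,0,80],[0,0,0],1],[[109,0,80],[0,0,0],1],[[109,0,80],[0,0,0],1]]'; python3 meas.py red pics/w20.png
```

```text
clock: 19.73
position: [656.4, -31.0, 50.5]
ee_rot: [0.433, 0.559, -0.559, -0.433]
contact_force: [-0.2, -1.1, -0.6]
gripper_width: 57.6
clock: 20.23
position: [656.3, -31.0, 50.4]
ee_rot: [0.433, 0.559, -0.559, -0.433]
contact_force: [0.5, -0.2, -0.2]
gripper_width: 85.6
pos [656.3 -31.   50.4] rim top z 68.2 centre [653.6 -32. ] size [60.  59.9] fit (array([653.36059227, -32.21616656]), np.float64(28.324063825541803)) F [ 0.5 -0.2 -0.2] 85.55460472761612 20.2333
clock: 20.95
position: [764.8, -31.0, 129.2]
ee_rot: [-0.433, -0.558, 0.559, 0.434]
contact_force: [0.1, 0.6, -0.1]
gripper_width: 85.4
pos [764.8 -31.  129.2] rim top z 68.4 centre [659.5 -32. ] size [48.7 59.6] fit (array([654.05164985, -32.02376217]), np.float64(28.347509850167977)) F [ 0.1  0.6 -0.1] 85.37920819982955 20.95
```

View pics/w20.png

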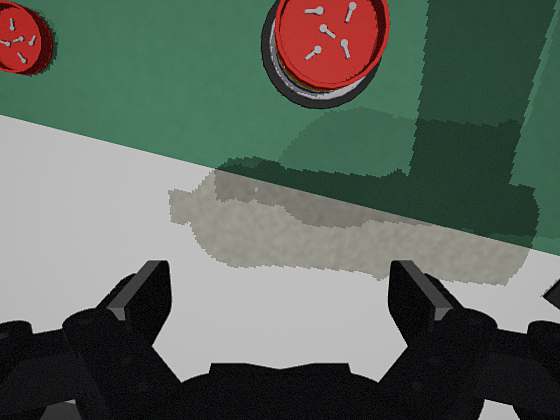

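```bash
python3 -m creep '[[[-15,-10,0],[0,0,0],1],[[-40,-27,0],[0,0,0],1],[[-70,-47,0],[0,0,0],1],[[-102,-68,0],[0,0,0],1],[[-134,-90,0],[0,0,0],1],[[-166,-111,0],[0,0,0],1],[[-198,-133,0],[0,0,0],1],[[-230,-154,0],[0,0,0],1],[[-260,-174,0],[0,0,0],1],[[-282,-189,0],[0,0,0],1],[[-292,-196,-10],[0,0,0],1],[[-292,-196,-20],[0,0,0],1]]'; python3 -m creep '[[[0,0,-10],[0,0,0],1],[[0,0,-10],[0,0,0],1],[[0,0,-10],[0,0,0],1]]'
python3 - <<'E'
from h import *
s=arm.read_state(); p,d=arm.get_image("wrist"); cv2.imwrite("pics/w21.png",p[:,:,::-1]); P=cloud("wrist",d,s)
r=np.hypot(P[...,0]-470,P[...,1]-227)
r=np.hypot(P[...,0]-471,P[...,1]+227)
for a,b in ((9,15),(27,36)):
    q=P[(r<40)&(P[...,2]>a)&(P[...,2]<b)]; print(len(q),((q.min(0)+q.max(0))/2).round(1),(q.max(0)-q.min(0)).round(1),np.median(q,0).round(1))
print(s["position"])
E
```

```text
clock: 22.0
position: [470.1, -227.9, 111.4]
ee_rot: [0.434, 0.559, -0.558, -0.434]
contact_force: [0.2, 0.5, 0.5]
gripper_width: 85.4
clock: 22.25
position: [473.4, -226.4, 99.7]
ee_rot: [-0.433, -0.559, 0.559, 0.433]
contact_force: [0.9, -0.3, 0.4]
gripper_width: 85.3
5371 [ 469.8 -227.1   12. ] [59.3 59.2  5.9] [ 466.6 -228.2   11.8]
656 [ 469.6 -227.2   30.5] [17.5 17.5  6.7] [ 469.  -227.4   31.7]
[ 473.44647728 -226.43099071   99.69252768]
```

View pics/w21.png

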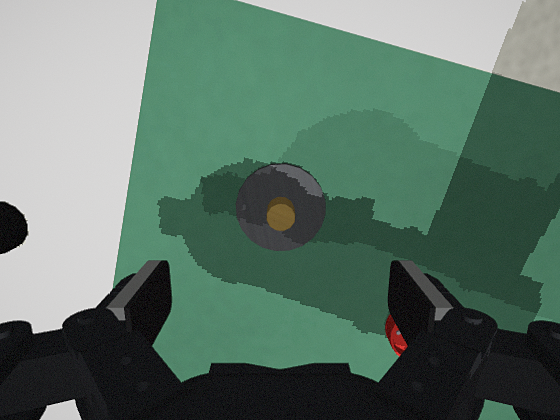

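```bash
python3 -m creep '[[[-2,0,-20],[0,0,0],1],[[-2,0,-40],[0,0,0],0.3],[[-2,0,-58],[0,0,0],0],[[-2,0,-70],[0,0,0],0],[[-2,0,-78],[0,0,0],0],[[-2,0,-82],[0,0,0],0],[[-2,0,-84],[0,0,0],0],[[-2,0,-84],[0,0,0],0],[[-2,0,-84],[0,0,0],0]]'
```

```text
clock: 23.05
position: [472.0, -227.0, 17.0]
ee_rot: [0.434, 0.559, -0.559, -0.433]
contact_force: [0.3, 0.3, -0.2]
gripper_width: 43.0
```

```bash
python3 -m creep '[[[0,0.5,-1.5],[0,0,0],0],[[0,0.5,-1.5],[0,0,0],-1],[[0,0.5,-1.5],[0,0,0],-1],[[0,0.5,-1.5],[0,0,0],-1],[[0,0.5,-1.5],[0,0,0],-1],[[0,0.5,-1.5],[0,0,0],-1],[[0,0.5,-1.5],[0,0,0],-1],[[0,0.5,-1.5],[0,0,0],-1]]'; python3 -m creep '[[[0,0,5],[0,0,0],-1],[[0,0,15],[0,0,0],-1],[[0,0,35],[0,0,0],-1],[[0,0,60],[0,0,0],-1],[[0,0,85],[0,0,0],-1],[[0,0,105],[0,0,0],-1],[[0,0,112],[0,0,0],-1],[[0,0,112],[0,0,0],-1],[[0,0,112],[0,0,0],-1]]'
cat > lid.py <<'E'
from h import *
import sys
s=arm.read_state(); p,d=arm.get_image("wrist"); cv2.imwrite(sys.argv[1],p[:,:,::-1]); P=cloud("wrist",d,s)
x,y,z=s["position"]; hsv=cv2.cvtColor(p,cv2.COLOR_RGB2HSV)
zt=float(sys.argv[2]) if len(sys.argv)>2 else z-3.5
m=(np.hypot(P[...,0]-x,P[...,1]-y)<38)&(abs(P[...,2]-zt)<5)&(hsv[...,2]>0)
q=P[m]; print(len(q),((q.min(0)+q.max(0))/2).round(1),(q.max(0)-q.min(0)).round(1),np.median(q,0).round(1), s["position"].round(1),s["contact_force"].round(1))
qq=q[abs(q[:,2]-np.median(q[:,2]))<3]; c=np.linalg.lstsq(np.c_[qq[:,:2]-qq[:,:2].mean(0),np.ones(len(qq))],qq[:,2],rcond=None)[0]; print('slope',c)
E
python3 lid.py pics/w22.png
```

```text
clock: 23.72
position: [471.4, -226.5, 15.4]
ee_rot: [0.433, 0.559, -0.559, -0.433]
contact_force: [-2.3, 1.2, 5.8]
gripper_width: 15.9
clock: 24.47
position: [470.6, -226.2, 126.4]
ee_rot: [0.433, 0.559, -0.559, -0.434]
contact_force: [-0.4, -0.2, -1.6]
gripper_width: 15.5
7371 [ 469.2 -227.1  122.9] [59.7 59.2  9.9] [ 456.2 -229.1  122.7] [ 470.6 -226.2  126.4] [-0.4 -0.2 -1.6]
slope [5.23857127e-04 2.13028662e-03 1.22714187e+02]
```

View pics/w22.png

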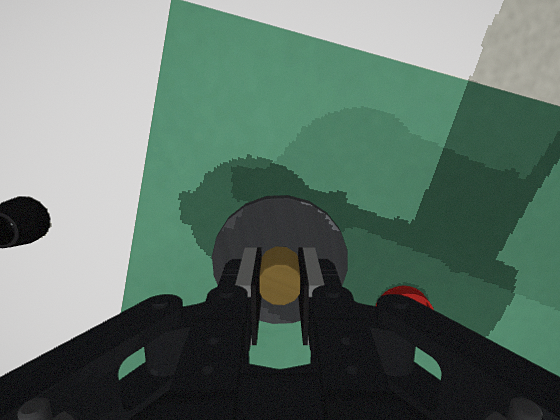

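```bash
python3 -m creep '[[[10,11,0],[0,0,0],-1],[[28,30,0],[0,0,0],-1],[[48,51,0],[0,0,0],-1],[[70,74,0],[0,0,0],-1],[[92,97,0],[0,0,0],-1],[[114,120,0],[0,0,0],-1],[[136,143,0],[0,0,0],-1],[[156,164,0],[0,0,0],-1],[[172,181,0],[0,0,0],-1],[[181,191,0],[0,0,0],-1],[[185,195,0],[0,0,0],-1],[[185,195,0],[0,0,0],-1]]'; python3 -m creep '[[[0,0,-8],[0,0,0],-1],[[0,0,-16],[0,0,0],-1],[[0,0,-20],[0,0,0],-1],[[0,0,-20],[0,0,0],-1],[[0,0,-20],[0,0,0],-1]]'; python3 lid.py pics/w23.png
```

```text
clock: 25.52
position: [656.2, -30.6, 125.2]
ee_rot: [-0.432, -0.558, 0.56, 0.434]
contact_force: [-0.1, -0.2, -1.6]
gripper_width: 15.6
clock: 25.93
position: [655.6, -32.3, 106.4]
ee_rot: [-0.433, -0.558, 0.559, 0.434]
contact_force: [0.7, -0.2, -0.2]
gripper_width: 15.3
7378 [654.  -33.2 102.9] [59.8 59.1  9.9] [641.2 -35.1 102.7] [655.6 -32.3 106.4] [ 0.7 -0.2 -0.2]
slope [1.92392674e-04 1.85985023e-04 1.02681886e+02]
```

View pics/w23.png

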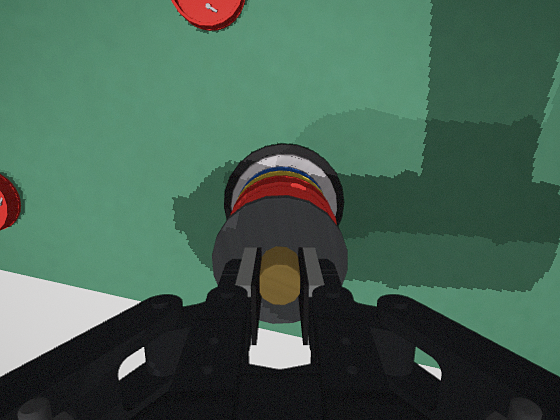

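```bash
python3 -m creep '[[[0,1,-7],[0,0,0],-1],[[0,1,-13],[0,0,0],-1],[[0,1,-18],[0,0,0],-1],[[0,1,-22],[0,0,0],-1],[[0,1,-25],[0,0,0],-1],[[0,1,-27],[0,0,0],-1],[[0,1,-27],[0,0,0],-1],[[0,1,-27],[0,0,0],-1]]'; python3 lid.py pics/w24.png
```

```text
clock: 26.65
position: [656.3, -30.5, 79.8]
ee_rot: [-0.433, -0.559, 0.559, 0.433]
contact_force: [0.6, -0.2, -1.2]
gripper_width: 15.4
7356 [654.9 -31.4  76.3] [60.1 59.2 10. ] [641.9 -33.3  76.1] [656.3 -30.5  79.8] [ 0.6 -0.2 -1.2]
slope [1.41465547e-03 4.31718870e-04 7.60538678e+01]
```

```bash
python3 -m creep '[[[-0.7,-0.7,-1],[0,0,0],-1],[[-0.7,-0.7,-2.3],[0,0,0],-1],[[-0.7,-0.7,-2.3],[0,0,0],-1],[[-0.7,-0.7,-2.3],[0,0,0],-1],[[-0.7,-0.7,-2.3],[0,0,0],-1]]'; python3 lid.py pics/w25.png
```

```text
clock: 27.12
position: [655.5, -31.1, 77.6]
ee_rot: [0.433, 0.559, -0.559, -0.433]
contact_force: [-0.2, -0.2, -0.8]
gripper_width: 15.4
7373 [654.  -32.   74.1] [59.6 59.2 10. ] [641.1 -34.   73.9] [655.5 -31.1  77.6] [-0.2 -0.2 -0.8]
slope [2.61743271e-06 1.66511418e-03 7.38489538e+01]
```

```bash
python3 -m creep '[[[0,0,0],[0,0,0],-0.3],[[0,0,0],[0,0,0],0],[[0,0,0],[0,0,0],0],[[0,0,0],[0,0,0],0],[[0,0,0],[0,0,0],0],[[0,0,0],[0,0,0],0]]'; python3 lid.py pics/w26.png 74;  python3 -m creep '[[[0,0,20],[0,0,0],0],[[0,0,50],[0,0,0],0],[[0,0,80],[0,0,0],0],[[40,0,90],[0,0,0],0],[[70,0,90],[0,0,0],0],[[100,0,90],[0,0,0],0],[[120,0,90],[0,0,0],0],[[120,0,90],[0,0,0],0],[[120,0,90],[0,0,0],0]]'; python3 - <<'E'
from h import *
s=arm.read_state(); p,d=arm.get_image("wrist"); cv2.imwrite("pics/w27.png",p[:,:,::-1])
P=cloud("wrist",d,s); r=np.hypot(P[...,0]-654,P[...,1]+32)
for a,b in ((71,78),(88,97)):
    q=P[(r<42)&(P[...,2]>a)&(P[...,2]<b)]; print(len(q),((q.min(0)+q.max(0))/2).round(1),(q.max(0)-q.min(0)).round(1),np.median(q,0).round(1))
p,d=arm.get_image("scene"); u,v=proj("scene",[654,-31,50])[0].astype(int)
cv2.imwrite("pics/scene2.png",cv2.resize(p[v-70:v+70,u-90:u+90],None,fx=4,fy=4)[:,:,::-1]); print(arm.read_state()["clock"])
E
```

```text
clock: 27.67
position: [655.6, -31.2, 77.6]
ee_rot: [0.433, 0.559, -0.559, -0.433]
contact_force: [-0.3, 0.0, -0.6]
gripper_width: 43.0
10257 [653.9 -33.4  74. ] [59.5 56.6 10. ] [646.8 -34.1  73.8] [655.6 -31.2  77.6] [-0.3  0.  -0.6]
slope [1.70766947e-03 8.07032233e-04 7.37858696e+01]
clock: 28.47
position: [775.7, -31.2, 165.8]
ee_rot: [-0.433, -0.558, 0.559, 0.434]
contact_force: [-0.2, 0.2, -1.3]
gripper_width: 42.9
5205 [660.3 -31.9  74.5] [46.8 59.2  6.9] [662.9 -29.   73.9]
868 [655.2 -32.1  92. ] [15.9 17.4  7.9] [655.5 -31.9  93.7]
28.5667
```

View pics/w27.png

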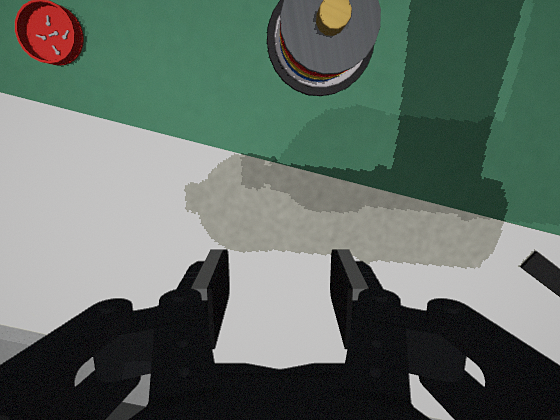

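View pics/scene2.png

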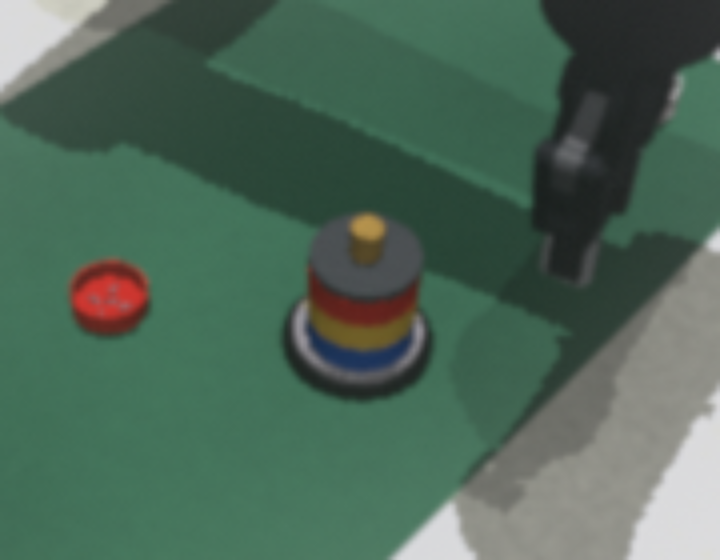

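The stack stands upright and aligned in the order blue, yellow, red, lid. The lid plate's top is at 74 mm, as expected when seated, and the arm is clear.

```bash
python3 -c "
from bench import arm
print(arm.job_done())"
```

```text
the job is handed in; nothing more can be done
None
```

I stacked the blue, yellow and red trays (the largest red one) and then the lid on the dock, one at a time and upright, and handed the job in at about 28.6 s. The hand-in call gives no verdict.

- **Heights:** the wrist camera put the tray rims at about 32.5, 50.5 and 68.4 mm. For full seating they should be at 32, 50 and 68 mm. The lid plate's top measured 73.9 mm against 74 mm.
- **Alignment:** all parts measured within about 1 mm of each other horizontally. The lid's measured slope was below 0.002, so it is level. In the scene picture the stack looks straight, with the steel ring showing evenly around the blue tray.
- **Disagreement:** the wrist camera's positions were about 1–2 mm off from the top and scene cameras. That is about the stated calibration error, so I compared positions only within the same view.
- **Not checked:** I planned the moves to stay clear of the white tray, loupe and screwdriver stand, and saw no unexpected contact forces. I did not measure their positions again at the end.

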